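# Unlock and open the fume sampler's top panel

## Task

On the welding bench, open the beige fume sampler for its filter change: turn the orange wing knob on its top panel a quarter turn anticlockwise (seen from above) to unlock it while the panel is still shut, then swing the panel up on its hinge until it stands roughly upright or farther back, and leave it standing open with the knob still unlocked. Do not turn the knob of the blue box beside it.

Things in the scene. Friction and masses are not known exactly. Their poses are not given: they have to be found in the camera images.
- case: Beige fume sampler, fixed case 210 (x) x 160 (y) x 90 mm high under a 5 mm top panel (upper face 95 mm above the bench). Origin: centre of its underside. z up; x points from the front edge (knob side, nearer the robot) to the rear edge. Panel hinge: along y at x = +105, z = 90 mm. Knob axis: upright at x = -70, y = 0 mm. A blue box of the same shape with an equal knob stands beside it.
- latch (a joint): Beige case's orange wing knob, rad, + anticlockwise from above. 0 locked: wing along case y; 1.57 stop, unlocked: wing along case x. Starts 0 to 0.2. A cam under the panel holds it shut until 1.0; unlocked from 1.2. Wing 44 long, 10 thick, 6 to 38 mm above the panel on a 32 mm foot: pinch across the 10 mm, 125 mm above the bench. Friction 0.06 N m, stays where left, rides on the panel.
- panel (a joint): Beige case's top panel about its rear hinge, rad: 0 shut, level; 1.57 upright, knob then pointing to case +x; 1.9 stop. 0.25 kg; stiff hinge (0.4 N m) keeps it where left; about 5 N at the knob lifts it. Its front edge is 35 mm before the knob axis. Once unlocked, the same pinch on the wing can swing it with the gripper still pointing down: the wing pivots between the pads.
- other_latch (a joint): Wing knob of the blue box (bystander), same meaning as latch: locked near 0 and to be left so, not turned by more than about 15 degrees.

How it is judged:
On the way, in this order (a step that is already met when the one before it is completed fails the run):
1. the beige case's knob is turned to unlocked (beyond 1.2 rad) with the panel still shut (below 0.1 rad) (value of joint latch above 1.2 rad and value of joint panel below 0.1 rad), for 0.1 s.
2. the beige case's panel is swung open beyond 1.2 rad (value of joint panel above 1.2 rad), for 0.1 s.
At the end, for the whole second after the job is handed in: The beige case's panel stands open at more than 1.2 rad (about 70 degrees) and at rest, its knob still unlocked (more than 1.1 rad), and the blue box's knob still locked (less than 0.4 rad) (value of joint panel above 1.2 rad and value of joint latch above 1.1 rad and velocity of joint panel between -0.1 and 0.1 rad/s and value of joint other_latch below 0.4 rad); the robot touches nothing.
It fails at once if the blue box's knob is turned beyond 0.4 rad (value of joint other_latch above 0.4 rad).
It also fails if it takes over 40 s, if anything falls off the work surface, if the arm or the gripper's body presses on something with over 40 N, if the wrist force passes 120 N, or if a joint passes its speed limit or range.

## Robot

A 6-joint arm with a two-finger parallel gripper is mounted at the origin on the work surface. World frame = base frame: x ahead of the robot, y to its left, z up, the work surface at z = 0. Lengths are in m, angles in rad, forces in N, time in s.
With the tool pointing down it reaches from about 0.375 to 0.975 m from the base axis. Payload 3.8 kg.
Tool frame: the origin (TCP) lies on the centre line of the jaws, within the pads' length; the fingertips stand arm.tcp_to_tips ahead of it and the grasp point (between the pads) lies 11 mm behind it (arm.tcp_to_tips is the distance from the TCP to the fingertips, in m); z points along the fingers, x is the direction in which the jaws open and shut, and the axes are right-handed (so a half turn about z gives the same grasp; the last joint's range is limited). The gripper opens to 85 mm and grips with 20 to 120 N. Pads are 22 mm wide; open, the fingers measure 114 mm over their backs; the gripper's body (76 mm by 85 mm) begins 54 mm behind the grasp point. The pads swing forward as they close: fully open they stand 13 mm farther back than shut.
Start: joints at [-1.328, 0.264, 1.604, -0, 1.274, -0.037], TCP at [0.186, -0.649, 0.239] pointing down, gripper open.
Joint ranges: [-2.63, 2.63], [-0.94, 2.18], [0.31, 2.57], [-1.31, 4.45], [0, 2.66], [-2.55, 2.55]. Speed limits (rad/s): [2.57, 2.57, 3.14, 3.14, 3.14, 3.14].

## Interface

Orientations are given as a rotation vector (axis times angle).
In Python, from bench import telemetry, vision, arm gives the robot as it stands. The module is installed in compiled form; this text tells all that it offers.
- The arm moves only by the tool carry_out, never from a script. Its arguments are lists of equal length, an entry for each row: "slide": the shift along the tool's x, y, z in mm, a list of three; "roll": the turn about the tool's z in degrees; "grip": the finger opening in mm, from 0 to 85.4. In form: {"slide": [[dx, dy, dz], ...], "roll": [roll, ...], "grip": [grip, ...]}. A call has 1 to 5 rows; each row shifts and turns the commanded pose from where the row before left it, along the tool's axes as they then stand; what a row does not reach is not made up. A row lasts 1/8 s, in which the tool goes at most 62.5 mm and 10.7 degrees, less where a joint would pass 70% of its speed; a pose out of reach is approached as far as the arm can. A call is refused whole if a number of a shift passes 62.5 or a number of a turn 10.7, either way. A call with a gripper value outside its range is refused whole. The fingers move at their own pace and stop on an object; the grip force is fixed at half the most. Time passes only in rows, so rows that do not move let the fingers close. It gives the time, the measured TCP pose, the force and the opening at its end, in the units of the state.
- telemetry.read_state(): the state, without advancing time (a new reading comes with each control period).
- vision.read_camera(name): name is "side" or "top" or "wrist"; returns a dict with "img" (420x560x3 uint8, red, green, blue), "fx", "fy", "cx", "cy" (pixels), "dist" ([k1, k2, p1, p2, k3] as OpenCV has them; the pictures are not rectified), "eye" and "rotation" of the camera in the world. Camera axes: x right, y down, z forward; pixel columns grow to the right and rows downward; lengths in m; the calibration is good to about 2 mm. A picture is of the moment at which its call begins. There is no depth.
- arm.finish_job(): hands the job in, once; it reports no verdict.
The state is a dict: "time": time; "joints": joint angles; "qvel": joint speeds; "tau": joint torques, N m; "tcp_pos": TCP position; "tool_rot": TCP orientation; "wrist_force": force on the tool from outside, world axes, zero at the start; "ft_torque": the same for the moment, N m; "finger_gap": finger opening in m.
Only numpy, scipy, OpenCV 4.12 (cv2) and the standard library are available. Lean on these libraries where they do the work, as an engineer would, in place of code of your own. Each camera call takes 0.05 s, during which the arm holds its last target. There are 200 camera calls.

## Working session

There is one attempt and no reset: what is moved stays moved. The work goes in short steps, Python scripts to look and compute and a tool call to move; the robot and the scene stay as the last step left them, time stands still between calls to the robot, and variables do not carry over. Pictures are saved under pics/ and viewed, about 8 in all and at most 12, crops included, and the job is handed in when it is done.

Besides the shell and the picture viewer there is one more tool, called by a JSON object that holds its "fn" and its "kwargs", one argument or row to a line. carry_out: Moves the arm, as the interface text tells. Its arguments: {"type":"object","properties":{"slide":{"type":"array","items":{"type":"array","items":{"type":"number"}}},"roll":{"type":"array","items":{"type":"number"}},"grip":{"type":"array","items":{"type":"number"}}},"required":["slide","roll","grip"]}

```bash
mkdir -p pics
cat > h.py <<'E'
import numpy as np, cv2
from scipy.spatial.transform import Rotation as R
from bench import telemetry, vision, arm
def ray(c,uv,z):
    K=np.array([[c['fx'],0,c['cx']],[0,c['fy'],c['cy']],[0,0,1]])
    p=cv2.undistortPoints(np.array(uv,float).reshape(-1,1,2),K,np.array(c['dist'],float)).reshape(-1,2)
    d=np.c_[p,np.ones(len(p))]@np.array(c['rotation']).T
    e=np.array(c['eye']); return e+d*((z-e[2])/d[:,2])[:,None]
def save(c,n): cv2.imwrite(n,c['img'][:,:,::-1])
E
python3 - <<'E'
from h import *
s=telemetry.read_state(); print(s, arm.tcp_to_tips)
for n in ['top','side']:
    c=vision.read_camera(n); save(c,f'pics/{n}1.png'); print(n,c['eye'],np.array(c['rotation']).round(3).tolist())
E
```

```text
{'time': 0.0, 'joints': array([-1.32790467e+00,  2.64766005e-01,  1.60537909e+00,  9.25017351e-06,
        1.27370342e+00, -3.69075024e-02]), 'qvel': array([ 0.00015578, -0.00107528,  0.00028963,  0.0014515 , -0.00081322,
        0.00023609]), 'tau': array([-7.82876632e-04, -5.15115416e+01, -3.67317009e+01,  9.61583964e-06,
        1.31634559e-02,  8.06841911e-06]), 'tcp_pos': array([ 0.18623349, -0.64805466,  0.2379506 ]), 'tool_rot': array([-2.50835851,  1.88911471,  0.00273996]), 'wrist_force': array([-0.1991574 , -0.8729283 , -0.47488586]), 'ft_torque': array([ 0.00435412,  0.00106579, -0.03639386]), 'finger_gap': 0.08586148561727652} 0.008
top [0.49925092 0.00931622 1.03716058] [-2.225, 2.16, -0.111]
side [0.51346149 0.6703447  0.74081241] [-0.124, 2.857, -1.224]
```

View pics/top1.png

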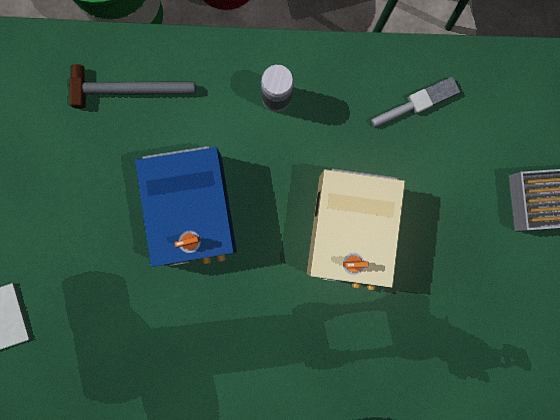

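View pics/side1.png

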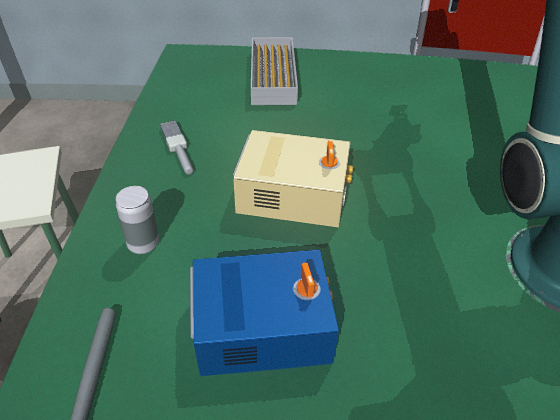

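The top view shows the beige panel with corners near (322,170), (404,181), (393,287) and (311,276), and its knob at (355,264). The blue box's knob is at (188,241). Wings on both lie along case y. The side view agrees.

```bash
sed -i "s/@np.array(c\['rotation'\]).T/@R.from_rotvec(c['rotation']).as_matrix().T/" h.py
python3 - <<'E'
from h import *
c=vision.read_camera('top'); hsv=cv2.cvtColor(c['img'],cv2.COLOR_RGB2HSV)
m=cv2.inRange(hsv,(15,30,185),(32,140,255)); m[:, :290]=0; m[:,420:]=0
m=cv2.morphologyEx(m,cv2.MORPH_CLOSE,np.ones((15,15)))
k=max(cv2.findContours(m,0,1)[0],key=cv2.contourArea)
b=cv2.boxPoints(cv2.minAreaRect(k)); print(b.round(),cv2.contourArea(k)); P=ray(c,b,.095)[:,:2]; print(P.round(4),'ctr',P.mean(0))
print([np.linalg.norm(P[i]-P[i-1]).round(4) for i in range(4)])
for i in range(4):
    d=P[i]-P[i-1]
    if np.linalg.norm(d)>.18:
        d=d*np.sign(d[0])/np.linalg.norm(d); print('yaw',np.degrees(np.arctan2(d[1],d[0])),'knob est',P.mean(0)-.07*d)
for n,lo,hi in [('top',320,400),('side',310,350)]:
    c=vision.read_camera(n); hsv=cv2.cvtColor(c['img'],cv2.COLOR_RGB2HSV)
    o=cv2.inRange(hsv,(4,170,120),(16,255,255)); o[:,:lo]=0;o[:,hi:]=0
    if n=='side': o[180:]=0
    else: o[278:]=0
    k=max(cv2.findContours(o,0,1)[0],key=cv2.contourArea)
    r=cv2.minAreaRect(k); b=cv2.boxPoints(r); P=ray(c,b,.133)[:,:2]; print(n,r,P.round(4).tolist(),P.mean(0))
    if n=='top': cv2.imwrite('pics/knob.png',cv2.resize(c['img'][220:300,300:420,::-1],None,fx=5,fy=5))
s=telemetry.read_state(); print(R.from_rotvec(s['tool_rot']).as_matrix().round(3))
E
```

```text
[[310. 276.]
 [324. 170.]
 [405. 180.]
 [391. 287.]] 8532.5
[[ 0.4413 -0.0743]
 [ 0.6493 -0.0971]
 [ 0.6331 -0.2572]
 [ 0.4252 -0.2316]] ctr [ 0.53721834 -0.16504447]
[np.float64(0.1581), np.float64(0.2093), np.float64(0.161), np.float64(0.2094)]
yaw -6.247502676312436 knob est [ 0.46763406 -0.15742682]
yaw -7.033706560361107 knob est [ 0.46774514 -0.15647275]
top ((355.33489990234375, 264.29718017578125), (22.82521629333496, 15.346314430236816), 29.05460548400879) [[0.4648, -0.1293], [0.4899, -0.1428], [0.4705, -0.1802], [0.4455, -0.1667]] [ 0.46767716 -0.15475044]
side ((329.0, 153.5), (25.0, 14.0), 90.0) [[0.4832, -0.1728], [0.4558, -0.1755], [0.4564, -0.097], [0.4822, -0.0945]] [ 0.46937941 -0.13495676]
[[ 0.276 -0.961 -0.   ]
 [-0.961 -0.276  0.001]
 [-0.001 -0.    -1.   ]]
```

View pics/knob.png

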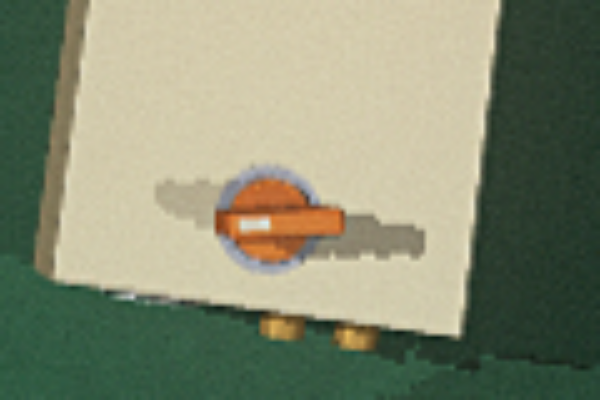

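{"fn": "carry_out", "kwargs": {
  "slide": [
    [-39.4,-40.6,0],
    [-39.4,-40.6,0],
    [-39.4,-40.6,0],
    [-39.4,-40.6,0],
    [-39.4,-40.6,0]
  ],
  "roll": [0,0,0,0,0],
  "grip": [85,85,85,85,85]
}}

```text
time: 0.88
tcp_pos: [0.3277, -0.4017, 0.2393]
tool_rot: [-2.509, 1.89, -0.001]
wrist_force: [0.4, -0.2, 0.6]
finger_gap: 0.0853
```

{"fn": "carry_out", "kwargs": {
  "slide": [
    [-39.4,-40.6,0],
    [-39.4,-40.6,0],
    [-39.4,-40.6,0],
    [-39.4,-40.6,0],
    [-39.4,-40.6,0]
  ],
  "roll": [0,0,0,0,0],
  "grip": [85,85,85,85,85]
}}

```text
time: 1.5
tcp_pos: [0.4685, -0.1563, 0.2395]
tool_rot: [-2.509, 1.89, -0.001]
wrist_force: [0.7, -0.2, -0.4]
finger_gap: 0.0847
```

{"fn": "carry_out", "kwargs": {
  "slide": [
    [0,0,0],
    [0,0,0],
    [0,0,0],
    [0,0,0],
    [0,0,0]
  ],
  "roll": [-9.7,-9.7,-9.7,-9.7,-9.7],
  "grip": [85,85,85,85,85]
}}

```text
time: 2.12
tcp_pos: [0.4677, -0.1578, 0.2393]
tool_rot: [3.066, -0.684, -0.0]
wrist_force: [-0.7, -0.6, -0.6]
finger_gap: 0.0848
```

{"fn": "carry_out", "kwargs": {
  "slide": [
    [0,0,0],
    [0,0,0],
    [0,0,0],
    [0,0,0]
  ],
  "roll": [-9.7,-9.7,-9.7,0],
  "grip": [70,70,70,70]
}}

```text
time: 2.62
tcp_pos: [0.4677, -0.1579, 0.2393]
tool_rot: [3.14, 0.097, 0.0]
wrist_force: [-0.3, -0.2, 0.1]
finger_gap: 0.0699
```

Run:
```python
from h import *
s=telemetry.read_state(); print(s['tcp_pos'],s['joints'].round(2)); print(R.from_rotvec(s['tool_rot']).as_matrix().round(3))
c=vision.read_camera('wrist'); save(c,'pics/w1.png')
hsv=cv2.cvtColor(c['img'],cv2.COLOR_RGB2HSV); o=cv2.inRange(hsv,(4,170,100),(16,255,255))
k=max(cv2.findContours(o,0,1)[0],key=cv2.contourArea); r=cv2.minAreaRect(k); P=ray(c,cv2.boxPoints(r),.133); print(r,P.round(4).tolist(),P.mean(0))
```

```text
[ 0.46772603 -0.15790156  0.23927832] [-0.38 -0.08  1.98 -0.    1.24 -0.44]
[[ 0.998  0.062  0.   ]
 [ 0.062 -0.998 -0.   ]
 [ 0.     0.    -1.   ]]
((272.7054748535156, 202.95205688476562), (36.86796188354492, 63.08517837524414), 20.556045532226562) [[0.4451, -0.1701, 0.133], [0.4587, -0.1261, 0.133], [0.4829, -0.1337, 0.133], [0.4706, -0.1787, 0.133]] [ 0.46432403 -0.15214524  0.133     ]
```

View pics/w1.png

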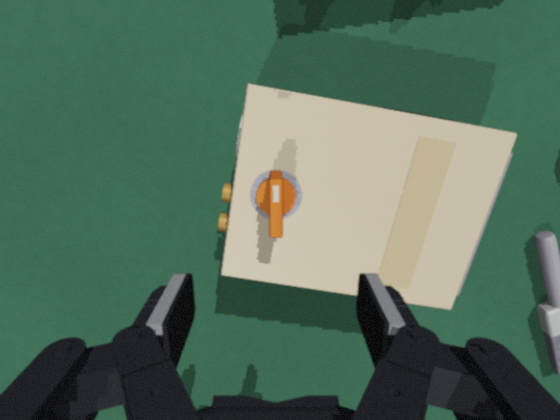

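The wrist view shows the wing running from (276,172) to (276,238), upright in the picture. That is square to the jaws and centred between the fingers (columns about 178 and 372). I'll descend 125 mm and close.

Run:
```python
from h import *
c=vision.read_camera('wrist'); print(ray(c,[[276,183],[276,236]],.133), ray(c,[[276,196]],.098))
```

```text
[[ 0.46588819 -0.13695634  0.133     ]
 [ 0.46829936 -0.17647968  0.133     ]] [[ 0.46716417 -0.15655522  0.098     ]]
```

{"fn": "carry_out", "kwargs": {
  "slide": [
    [0,0,30],
    [0,0,30],
    [0,0,30],
    [0,0,20],
    [0,0,15]
  ],
  "roll": [0,0,0,0,0],
  "grip": [70,70,70,70,70]
}}

```text
time: 3.35
tcp_pos: [0.4674, -0.1578, 0.1132]
tool_rot: [-3.14, -0.097, 0.001]
wrist_force: [0.1, 0.7, 0.0]
finger_gap: 0.07
```

{"fn": "carry_out", "kwargs": {
  "slide": [
    [0,0,0],
    [0,0,0],
    [0,0,0],
    [0,0,0],
    [0,0,0]
  ],
  "roll": [0,0,0,0,0],
  "grip": [40,20,5,5,5]
}}

```text
time: 3.98
tcp_pos: [0.4681, -0.1583, 0.1155]
tool_rot: [3.139, 0.1, 0.001]
wrist_force: [-3.1, -0.4, 6.1]
finger_gap: 0.0087
```

{"fn": "carry_out", "kwargs": {
  "slide": [
    [0,0,0],
    [0,0,0],
    [0,0,0],
    [0,0,0],
    [0,0,0]
  ],
  "roll": [-10,-10,-10,-10,-10],
  "grip": [5,5,5,5,5]
}}

```text
time: 4.6
tcp_pos: [0.4696, -0.1575, 0.1156]
tool_rot: [2.799, 1.423, 0.006]
wrist_force: [2.2, 3.8, 3.1]
finger_gap: 0.009
```

{"fn": "carry_out", "kwargs": {
  "slide": [
    [0,0,0],
    [0,0,0],
    [0,0,0],
    [0,0,0],
    [0,0,0]
  ],
  "roll": [-10,-10,-8,0,0],
  "grip": [5,5,5,5,5]
}}

```text
time: 5.22
tcp_pos: [0.4699, -0.1566, 0.1156]
tool_rot: [2.378, 2.051, 0.008]
wrist_force: [4.4, 6.3, 3.0]
finger_gap: 0.0089
```

Run:
```python
from h import *
s=telemetry.read_state(); print(s['tcp_pos'],s['joints'].round(2),s['wrist_force'],s['ft_torque'],s['finger_gap']); M=R.from_rotvec(s['tool_rot']).as_matrix(); print(M.round(3))
c=vision.read_camera('wrist'); save(c,'pics/w2.png')
# swing plan: grasp offset rel hinge (-175,35), local dx along case x
yaw=np.radians(-6.6); ex=np.array([np.cos(yaw),np.sin(yaw),0]); g=lambda f:np.array([-175*np.cos(f)+35*np.sin(f),175*np.sin(f)+35*np.cos(f)])
A=np.radians(np.arange(0,97,5)); 
for a,b in zip(A[:-1],A[1:]):
    d=g(b)-g(a); print(round(np.degrees(b)),d.round(1),(M.T@(ex*d[0]+[0,0,d[1]])).round(1))
```

```text
[ 0.46993316 -0.15657547  0.11555646] [-0.37  0.04  2.11  0.    0.99 -1.8 ] [4.44083203 6.25323695 3.04585135] [ 1.13163553 -0.50197699  0.02423199] 0.008929166854094372
[[ 0.147  0.989  0.005]
 [ 0.989 -0.147  0.002]
 [ 0.003  0.004 -1.   ]]
5 [ 3.7 15.1] [  0.2   3.8 -15.1]
10 [ 5.  14.7] [  0.2   5.1 -14.7]
15 [ 6.3 14.2] [  0.2   6.3 -14.2]
20 [ 7.5 13.6] [  0.3   7.6 -13.6]
25 [ 8.7 12.9] [  0.3   8.7 -12.9]
30 [ 9.8 12.1] [  0.3   9.8 -12.1]
35 [10.8 11.2] [  0.4  10.8 -11.2]
40 [11.7 10.3] [  0.4  11.8 -10.2]
45 [12.6  9.2] [ 0.4 12.6 -9.1]
50 [13.3  8.1] [ 0.4 13.3 -8. ]
55 [14.   6.9] [ 0.5 14.  -6.8]
60 [14.5  5.6] [ 0.5 14.5 -5.6]
65 [15.   4.3] [ 0.5 15.  -4.3]
70 [15.3  3. ] [ 0.5 15.3 -3. ]
75 [15.5  1.7] [ 0.5 15.5 -1.6]
80 [15.6  0.3] [ 0.5 15.6 -0.3]
85 [15.5 -1. ] [ 0.5 15.5  1.1]
90 [15.4 -2.4] [ 0.5 15.4  2.5]
95 [15.1 -3.7] [ 0.5 15.1  3.8]
```

View pics/w2.png

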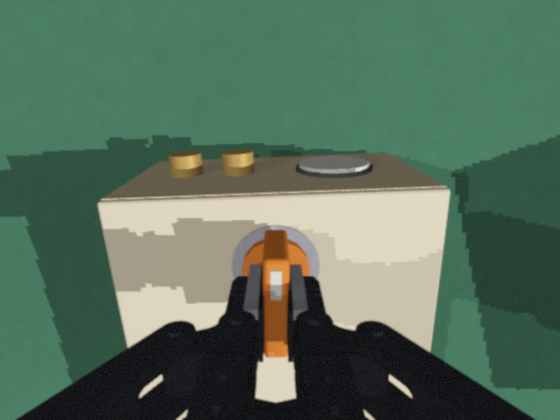

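The wing now lies along case x (276,230)–(276,355), and the panel is still flat, so the knob is unlocked. I'll start the swing.

{"fn": "carry_out", "kwargs": {
  "slide": [
    [0.2,3.8,-15.1],
    [0.2,5.1,-14.7],
    [0.2,6.3,-14.2],
    [0.3,7.6,-13.6],
    [0.3,8.7,-12.9]
  ],
  "roll": [0,0,0,0,0],
  "grip": [5,5,5,5,5]
}}

```text
time: 5.9
tcp_pos: [0.4971, -0.1597, 0.1836]
tool_rot: [-2.373, -2.049, 0.004]
wrist_force: [-1.5, 6.4, -7.4]
finger_gap: 0.0091
```

Run:
```python
from h import *
s=telemetry.read_state(); print(s['tcp_pos'],s['wrist_force'],s['ft_torque'],s['finger_gap']); M=R.from_rotvec(s['tool_rot']).as_matrix()
c=vision.read_camera('wrist'); print('cam in tool',M.T@(c['eye']-s['tcp_pos']))
c=vision.read_camera('side'); save(c,'pics/s2.png')
```

```text
[ 0.49707262 -0.15970375  0.18355795] [-1.49329622  6.40564891 -7.44531573] [0.57922397 0.63754247 0.03240531] 0.00905448803186226
cam in tool [ 0.00020844 -0.08343836 -0.13514177]
```

View pics/s2.png

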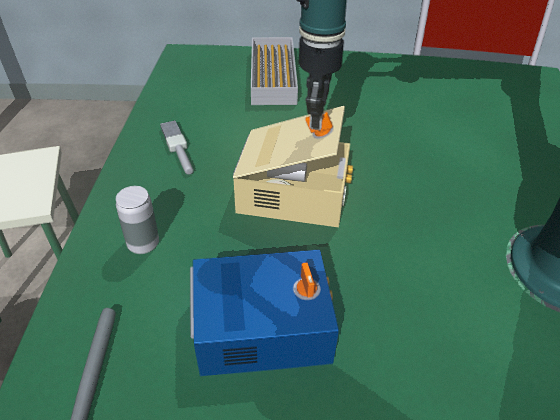

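The panel is rising with the wing in the grip at (320,122). Forces are low and the camera is clear of it, so I'll continue.

{"fn": "carry_out", "kwargs": {
  "slide": [
    [0.3,9.8,-12.1],
    [0.4,10.8,-11.2],
    [0.4,11.8,-10.2],
    [0.4,12.6,-9.1],
    [0.4,13.3,-8.0]
  ],
  "roll": [0,0,0,0,0],
  "grip": [5,5,5,5,5]
}}

```text
time: 6.62
tcp_pos: [0.5542, -0.1661, 0.235]
tool_rot: [-2.371, -2.049, 0.006]
wrist_force: [-7.3, 8.4, -0.3]
finger_gap: 0.0087
```

{"fn": "carry_out", "kwargs": {
  "slide": [
    [0.5,14.0,-6.8],
    [0.5,14.5,-5.6],
    [0.5,15.0,-4.3],
    [0.5,15.3,-3.0],
    [0.5,15.5,-1.6]
  ],
  "roll": [0,0,0,0,0],
  "grip": [5,5,5,5,5]
}}

```text
time: 7.25
tcp_pos: [0.6297, -0.1745, 0.2579]
tool_rot: [-2.373, -2.051, 0.002]
wrist_force: [-6.9, 6.7, 0.6]
finger_gap: 0.0086
```

{"fn": "carry_out", "kwargs": {
  "slide": [
    [0.5,15.6,-0.3],
    [0.5,15.5,1.1],
    [0.5,15.4,2.5],
    [0,0,0]
  ],
  "roll": [0,0,0,0],
  "grip": [5,5,5,5]
}}

```text
time: 7.75
tcp_pos: [0.6788, -0.1799, 0.2551]
tool_rot: [-2.376, -2.054, -0.005]
wrist_force: [0.8, 6.1, 1.7]
finger_gap: 0.0091
```

Run:
```python
from h import *
s=telemetry.read_state(); print(s['tcp_pos'],s['wrist_force'],s['ft_torque'],s['finger_gap'])
c=vision.read_camera('side'); save(c,'pics/s3.png')
```

```text
[ 0.67884113 -0.1798716   0.25509521] [0.79211219 6.05602565 1.74272776] [1.0236771  0.25181649 0.08307409] 0.009108851222503005
```

View pics/s3.png

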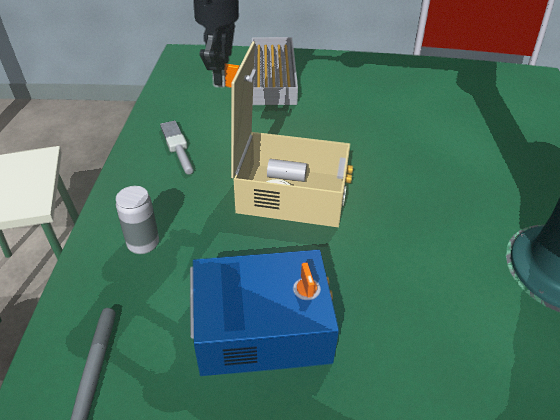

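The panel stands upright, seen edge-on at columns 233–255, with the knob behind it at (232,75). I'll open the fingers and retreat rearward and up.

{"fn": "carry_out", "kwargs": {
  "slide": [
    [0,0,0],
    [0,0,0],
    [0,0,0],
    [0,0,0],
    [0,0,0]
  ],
  "roll": [0,0,0,0,0],
  "grip": [20,35,50,50,50]
}}

```text
time: 8.43
tcp_pos: [0.6771, -0.1818, 0.2534]
tool_rot: [2.378, 2.053, -0.0]
wrist_force: [0.1, -0.5, -0.1]
finger_gap: 0.0498
```

{"fn": "carry_out", "kwargs": {
  "slide": [
    [0,15,0],
    [0,20,-10],
    [0,20,-40],
    [0,0,-50],
    [0,0,-50]
  ],
  "roll": [0,0,0,0,0],
  "grip": [50,50,50,50,50]
}}

```text
time: 9.05
tcp_pos: [0.7326, -0.1896, 0.4041]
tool_rot: [-2.377, -2.053, 0.0]
wrist_force: [0.5, 0.2, 0.1]
finger_gap: 0.0499
```

{"fn": "carry_out", "kwargs": {
  "slide": [
    [0,0,0],
    [0,0,0],
    [0,0,0]
  ],
  "roll": [0,0,0],
  "grip": [50,50,50]
}}

```text
time: 9.43
tcp_pos: [0.7313, -0.1894, 0.4006]
tool_rot: [-2.375, -2.051, 0.003]
wrist_force: [-0.2, 1.3, -0.3]
finger_gap: 0.05
```

Run:
```python
from h import *
s=telemetry.read_state(); print(s['tcp_pos'],s['wrist_force'],s['finger_gap'])
a=vision.read_camera('side')['img']; b=vision.read_camera('wrist')['img']
cv2.imwrite('pics/e.png',cv2.resize(np.hstack([a,b])[:,:,::-1],(800,300),interpolation=cv2.INTER_AREA))
```

```text
[ 0.73132003 -0.18944502  0.40063113] [-0.1689277   1.25711802 -0.28775033] 0.04999375283948325
```

View pics/e.png

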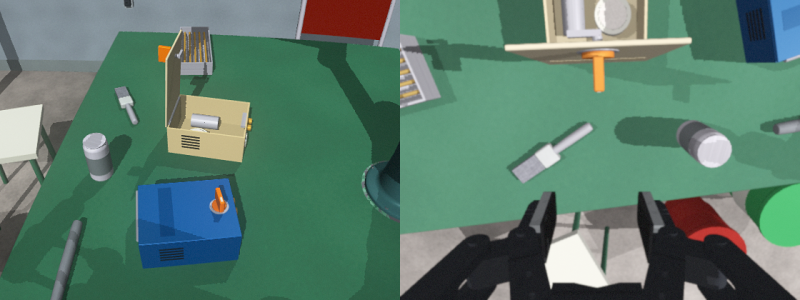

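The side half of the picture shows the panel upright at about (172,90). In the wrist half, the knob at (598,70) is seen edge-on, so its wing is still along the panel (unlocked). The gripper is clear, and the blue knob looks unchanged.

```bash
python3 -c "
from bench import arm; print(arm.finish_job())"
```

```text
the job is handed in; nothing more can be done
None
```

I turned the beige sampler's knob about 78° anticlockwise while the panel was still shut, from roughly 10° to its unlocked position. I then swung the panel up to about upright with the same pinch, released the knob, and backed off to the rear and up. The job was handed in at about 9.5 s, well inside the 40 s limit.

- **End state:** the last pictures show the panel standing upright with the wing still in the unlocked direction. The gripper is clear of everything, with the wrist force at sensor noise (about 1 N). The blue box was not touched and its knob looks unchanged.
- **How it was checked:** I judged the knob and panel angles from the pictures and the tool path, because the interface gives no joint readings for them.
- **Disagreements:** no check failed. In the first look, the side camera put the knob about 2 cm off from the top camera. I relied on the top camera, the panel outline and the wrist camera, which agreed to within a few millimetres.

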